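Set the mist dial and hold the priming slide at its clip

TASK

On the terrarium misting controller, first turn the dial until its pointer lines up with the white clip on the dial's scale, and let go of it. Then pull the spring-return priming slide by its upright grip until its pointer is level with the white clip on the ruler, and finish with the gripper still holding it there, steady. Leave both clips and everything else on the shelf where they are.

Things in the scene. Friction and masses are not known exactly. Their poses are not given: they have to be found in the camera images.
- controller: Misting controller: fixed grey box 300 mm in x, 270 in y, flat top at z = 45 mm. Origin at shelf level, 110 mm behind its front face (the one nearest the robot), mid-width; x to the back, y left, z up. On top: dial axis at (0, 65) mm; slide along x at y = -70; ruler strip at y = -116; steel spring tube, 14 mm proud, x 105 to 188 at y = -70.
- dial: Black dial. Origin on its axis, level with the box top; z up, x towards its pointer. Skirt 72 mm across, 7 mm high, with a bar grip 46 mm long (its x), 14 mm thick (its y), reaching 36 mm above the origin; grasp across the thickness. Turn it clockwise from above, 0.4 to 1.4 rad, to reach the clip; it stays where left (friction 0.04 N m).
- dial_tip (a point): Outer end of the dial's pointer rib, on the skirt's rim 36 mm from the axis.
- dial_mark (a point): The white clip on the dial's scale (18 x 6 x 7 mm, raised, radial): its inner end, 40 mm from the dial's axis at the pointer's level (within 2 mm). Its x axis points outward from the dial's axis, through the clip. The dial is set when the pointer tip lies on this x axis, next to the clip.
- prime_slide: Steel plate with an upright black grip. Origin under the grip's centre, level with the box top; axes as the controller. Plate top 8 mm above origin, 44 mm wide; grip 16 mm thick (x), 40 wide (y), top 58 mm above origin. Slides to the controller's -x, at most 95 mm, from home at controller x = 45 mm. Spring pulls it home: 4 N at home plus 90 N per m.
- slide_grip (a point): Centre line of the upright grip, 36 mm above the slide's origin: a good place to hold.
- slide_index (a point): Tip of the slide's small side pointer, level with the grip's middle in x, 34 mm to the right (-y) of it, 8 mm above the controller's top.
- slide_mark (a point): White plastic clip on the ruler (6 mm in x, 20 in y, 7 high): middle of its inner end, at its top. Axes as the controller. It sits 35 to 75 mm in front (-x) of the slide pointer's home place. The slide is at the mark when its pointer has the same x as the clip in the controller's frame.
- nozzle: Small brass nozzle, 28 mm across, 32 mm high, loose on the controller's top, rear left. Origin under its centre. Leave alone.
- funnel: Matte black funnel standing on its wide mouth, 112 mm across, 125 mm high, to the right of the controller. Origin under its centre. Leave alone.
- coasters: Neat stack of five round wooden coasters, 92 mm across, 45 mm high, to the left of the controller. Origin under its centre. Leave alone.
- ladle: Stainless ladle lying to the front right of the controller: bowl 86 mm across and 35 mm high (origin under its centre), handle 280 mm long to its -x. Leave alone.
- tub: Blue storage tub with white clip-on lid, 268 x 188 x 121 mm, on the left. Origin under its centre. Leave alone.
- hide_rock: Grey resin hide rock, about 180 mm across and 90 mm high, on the right. Origin under its centre. Leave alone.
- mister: White closed bottle, 60 mm across, 150 mm high, to the right of the controller. Origin under its centre. Leave alone.

How it is judged:
By the outcome, as a careful person would: the job done as asked, in the order asked, and still so for the second after the job is handed in, while the arm keeps its last pose, push and grip.
It also fails if it takes over 42 s, if anything falls off the work surface, if the arm or the gripper's body presses on something with over 40 N, if the wrist force passes 120 N, or if a joint passes its speed limit or range.

ROBOT

A 6-joint arm with a two-finger parallel gripper is mounted at the origin on the work surface. World frame = base frame: x ahead of the robot, y to its left, z up, the work surface at z = 0. Lengths are in m, angles in rad, forces in N, time in s.
With the tool pointing down it reaches from about 0.425 to 0.95 m from the base axis. Payload 3.5 kg.
Tool frame: the origin (TCP) lies at the very end of the fingers, on their centre line; the grasp point (between the pads) lies 19 mm behind it; z points along the fingers, y is the line along which they close (so a half turn about z gives the same grasp; the last joint's range is limited). The gripper opens to 85 mm and grips with 20 to 120 N. Pads are 22 mm wide; open, the fingers measure 114 mm over their backs; the gripper's body (76 mm by 85 mm) begins 54 mm behind the grasp point. The pads swing forward as they close: fully open they stand 13 mm farther back than shut.
Start: joints at [1.137, 0.286, 1.577, -0, 1.279, -0.15], TCP at [0.189, 0.648, 0.231] pointing down, gripper open.
Joint ranges: [-2.77, 2.77], [-0.9, 2.22], [0.21, 2.48], [-1.53, 4.67], [0.24, 2.81], [-2.84, 2.84]. Speed limits (rad/s): [2.79, 2.79, 3.14, 3.14, 3.14, 3.14].

INTERFACE

Orientations are given as a unit quaternion [x, y, z, w].
In Python, from plant import ctrl gives the robot as it stands.
- The arm moves only by the tool carry_out, never from a script. Its argument "deltas" is one flat list of numbers, 6 for each row, row after row: the shift along the tool's x, y, z in m, then the turn, a rotation vector about the tool's x, y, z in rad. A call has 1 to 5 rows; each row is the pose to reach, as a shift and turn from the pose commanded when the call began, along the tool's axes at that moment; what a row does not reach only later rows make up. A row lasts 1/8 s, in which the tool goes at most 62.5 mm and 10.7 degrees, less where a joint would pass 70% of its speed; a pose out of reach is approached as far as the arm can. A call with a gripper value outside its range is refused whole. "grip" is the opening in per cent of the stroke, from 0 (shut) to 100 (fully open), set as the call begins (left out, the last holds). The fingers move at their own pace and stop on an object; "grip_force" is the grip in N (left out, the last holds). Time passes only in rows, so rows that repeat a pose let the fingers close. It gives the time, the measured TCP pose, the force, the opening and the grip force at its end, in the units of the state.
- ctrl.get_state(): the state, without advancing time (a new reading comes with each control period).
- ctrl.read_camera(name): name is "side" or "top"; returns (picture, depth): 420x560x3 uint8, red, green, blue; 420x560 float32, m along the optical axis (not along the pixel's ray), 0 where there is no reading.
- ctrl.camera_model(name): a dict with "intrinsics" (3x3 intrinsics, pixels), "extrinsics" (4x4, takes a point from world to camera coordinates). Camera axes: x right, y down, z forward; pixel columns grow to the right and rows downward; lengths in m; the calibration is good to about 2 mm. A picture is of the moment at which its call begins. camera_model takes no time and is no camera call.
- ctrl.sign_off(): hands the job in; it is judged then, once.
Trained networks look in the newest picture that a camera, given by its name, has taken for a name from the list of things; names that differ only in an ending like _2 or _b are one class to them, and where a whole thing is asked for, a point or a joint stands for the part that bears it (a point fixed in the world has none). Each returns a list of dicts, best first, with "score" (0 to 1); they miss things now and then, are a little off and sometimes report something else, mostly with a low value. They report only what shows in the picture. A call takes as long as a camera call.
- ctrl.find_in(camera, query): "uv" ([column, row] in pixels, amid what is visible of it).
The state is a dict: "time": time; "qpos": joint angles; "dq": joint speeds; "joint_efforts": joint torques, N m; "eef_pos": TCP position; "tcp_rot": TCP orientation; "contact_force": force on the tool from outside, world axes, zero at the start; "wrist_torque": the same for the moment, N m; "opening": opening from 0.0 (shut) to 1.0 (fully open); "finger_force": force on a finger pad.
Only numpy, scipy, OpenCV 4.12 (cv2) and the standard library are available. Lean on these libraries where they do the work, as an engineer would, in place of code of your own. Each camera call takes 0.05 s, during which the arm holds its last target. There are 200 camera calls.

## Working session

There is one attempt and no reset: what is moved stays moved. The work goes in short steps, Python scripts to look and compute and a tool call to move; the robot and the scene stay as the last step left them, time stands still between calls to the robot, and variables do not carry over. Pictures are saved under pics/ and viewed, at most 10 in all, crops included, and the job is handed in when it is done.

Besides the shell and the picture viewer there is one more tool, called after ">>>" as name(argument=value, ...) on one line, values as JSON. carry_out: Moves the arm, as the interface text tells. Its arguments: {"type":"object","properties":{"deltas":{"type":"array"},"grip":{"type":"number"},"grip_force":{"type":"number"}},"required":["deltas"]}

```bash
ls; mkdir -p pics
cat > h.py <<'E'
import numpy as np, cv2
from plant import ctrl
from scipy.spatial.transform import Rotation as R
def cam(n):
    m=ctrl.camera_model(n); return np.array(m["intrinsics"]),np.array(m["extrinsics"])
def ray_z(n,uv,z):
    K,T=cam(n); d=np.linalg.inv(K)@[uv[0],uv[1],1]; Rw=T[:3,:3].T; c=-Rw@T[:3,3]; d=Rw@d
    return c+d*(z-c[2])/d[2]
def proj(n,p):
    K,T=cam(n); q=K@(T[:3,:3]@np.array(p)+T[:3,3]); return q[:2]/q[2]
def cloud(n,dep):
    K,T=cam(n); h,w=dep.shape; v,u=np.mgrid[:h,:w]
    P=np.stack([(u-K[0,2])/K[0,0]*dep,(v-K[1,2])/K[1,1]*dep,dep],-1)
    return (P-T[:3,3])@T[:3,:3]
def snap(n,f=None):
    a,d=ctrl.read_camera(n)
    if f: cv2.imwrite(f,a[...,::-1])
    return a,d
E
python3 - <<'E'
from h import *
for n in("top","side"):
    a,d=snap(n,f"pics/{n}0.png"); K,T=cam(n); print(n,K[0,0],(-T[:3,:3].T@T[:3,3]).round(3),T[:3,:3].round(2).tolist())
    for q in("controller","dial","dial_tip","dial_mark","slide_grip","slide_index","slide_mark","nozzle"):
        for r in ctrl.find_in(n,q)[:2]: print(q,np.round(r["uv"],1),round(r["score"],2), ray_z(n,r["uv"],{"slide_index":.053,"slide_mark":.052,"dial_tip":.052,"dial_mark":.052}.get(q,.06)).round(4))
s=ctrl.get_state();print(s)
E
```

```text
pics
top 496.52775529553304 [ 0.353 -0.007  1.581] [[0.01, -1.0, -0.01], [-0.99, -0.01, -0.11], [0.11, 0.01, -0.99]]
dial [215.9 200.6] 0.94 [0.5395 0.1963 0.06  ]
dial_tip [217.7 200. ] 0.57 [0.5424 0.1919 0.052 ]
slide_grip [260.  184.3] 0.76 [0.5913 0.0607 0.06  ]
slide_index [259.9 184.4] 0.73 [0.5921 0.0613 0.053 ]
slide_mark [401.7 261.3] 0.41 [ 0.3577 -0.3748  0.052 ]
side 534.7739686408343 [0.754 1.26  1.176] [[-0.98, 0.18, -0.01], [0.12, 0.65, -0.75], [-0.13, -0.74, -0.66]]
controller [268.1 255.2] 0.72 [0.6012 0.1902 0.06  ]
dial [286.3 258.1] 0.55 [0.5516 0.2114 0.06  ]
dial_tip [285.7 258.9] 0.6 [0.5525 0.2067 0.052 ]
dial_mark [267.2 252.6] 0.64 [0.601  0.1717 0.052 ]
slide_grip [262.1 226.4] 0.75 [0.5993 0.066  0.06  ]
slide_index [265.2 228. ] 0.66 [0.59   0.0674 0.053 ]
slide_index [268.2 253.2] 0.22 [0.5986 0.1756 0.053 ]
nozzle [311.3 310.6] 0.72 [0.5231 0.409  0.06  ]
nozzle [242.1 258. ] 0.62 [0.6766 0.1874 0.06  ]
{'time': 0.9, 'qpos': array([ 1.13700292e+00,  2.86241662e-01,  1.57668566e+00, -1.95090540e-05,
        1.27860464e+00, -1.50023536e-01]), 'dq': array([ 3.90797394e-04,  6.15715307e-05, -1.20354800e-03, -6.06235985e-04,
        2.02967713e-04,  1.02240958e-04]), 'joint_efforts': array([ 3.07225537e-04, -4.05952656e+01, -2.92950404e+01, -1.01256214e-04,
        4.14864835e-04,  2.80655755e-06]), 'eef_pos': array([0.18897177, 0.64799869, 0.23137158]), 'tcp_rot': array([1.41406580e-01, 9.89951604e-01, 2.63701072e-05, 1.76778022e-05]), 'contact_force': array([-0.76418984, -0.16877345,  0.53600467]), 'wrist_torque': array([-0.02393959, -0.05050969,  0.0006027 ]), 'finger_force': 0.0, 'opening': 1.0017762458991675}
```

Run:
```python
import cv2
a=cv2.imread("pics/top0.png")[130:280,160:360]; cv2.imwrite("pics/c1.png",cv2.resize(a,None,fx=4,fy=4,interpolation=cv2.INTER_CUBIC))
a=cv2.imread("pics/side0.png")[170:320,180:380]; cv2.imwrite("pics/c2.png",cv2.resize(a,None,fx=4,fy=4,interpolation=cv2.INTER_CUBIC))
```

```text
(no output)
```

View pics/c1.png

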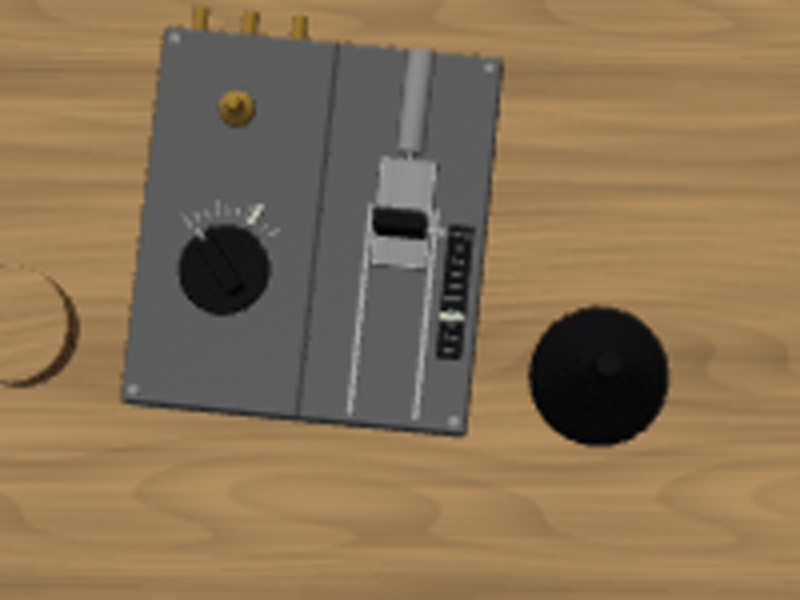

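View pics/c2.png

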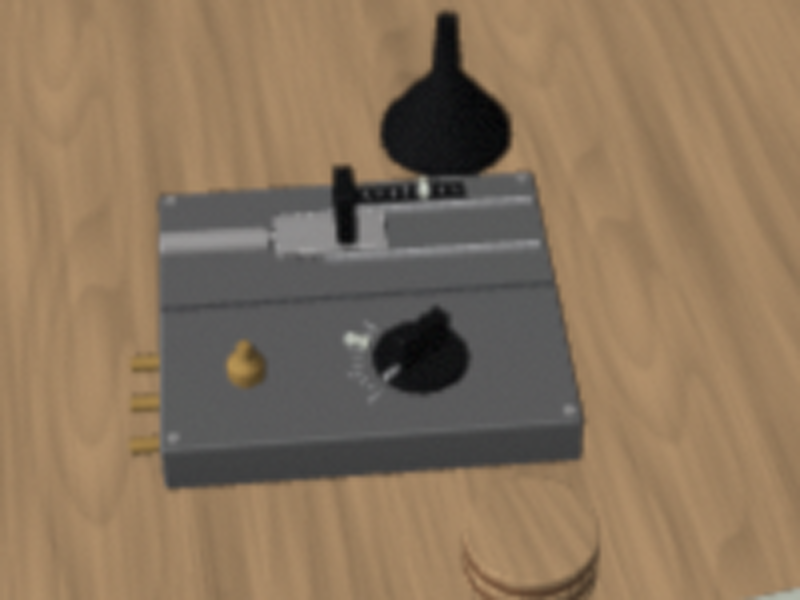

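View pics/side0.png

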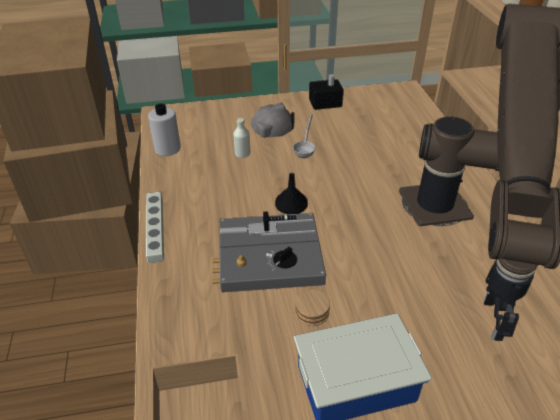

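```bash
cat > fit.py <<'E'
from h import *
from scipy.optimize import least_squares
C=np.array([[.19,.135,.045],[.19,-.135,.045],[-.11,-.135,.045],[-.11,.135,.045]])
px={"top":np.array([[165,27],[502,60],[466,432],[123,401]])/4+[160,130],
    "side":np.array([[166,451],[160,196],[533,173],[583,420]])/4+[180,170]}
def w(p,P): c,s=np.cos(p[2]),np.sin(p[2]); return np.array(P)@np.array([[c,s,0],[-s,c,0],[0,0,1]])+[p[0],p[1],0]
if __name__=="__main__":
  for cams in(["top"],["side"],["top","side"]):
    f=lambda p:np.concatenate([[proj(n,q)-u for q,u in zip(w(p,C),px[n])] for n in cams]).ravel()
    r=least_squares(f,[.55,.13,-.1]); print(cams,r.x.round(4),r.fun.round(1))
  p=r.x
  def rect(n,z,x0,x1,y0,y1,s):  # rows: -x, cols: -y  (controller frame), s px/m
    a=cv2.imread(f"pics/{n}0.png"); W,H=int((y1-y0)*s),int((x1-x0)*s)
    q=[[x1,y1,z],[x1,y0,z],[x0,y0,z],[x0,y1,z]]
    M=cv2.getPerspectiveTransform(np.float32([proj(n,t) for t in w(p,q)]),np.float32([[0,0],[W,0],[W,H],[0,H]]))
    b=cv2.warpPerspective(a,M,(W,H),flags=cv2.INTER_CUBIC)
    for i in range(int(np.ceil(x0*100)),int(x1*100)+1): cv2.putText(b,str(i),(0,int((x1-i/100)*s)+4),0,.35,(0,255,255),1);cv2.line(b,(18,int((x1-i/100)*s)),(23,int((x1-i/100)*s)),(0,255,255),1)
    return b
  m=np.vstack([np.hstack([rect(n,.052,-.045,.055,.015,.115,3000) ,rect(n,.052,-.045,.055,-.14,-.04,3000)]) for n in("top","side")])
  cv2.imwrite("pics/rect.png",m)
  np.save("pose.npy",p)
E
python3 fit.py
```

```text
['top'] [ 0.5449  0.1321 -0.0872] [-0.3 -0.4  0.4 -0.9  0.4  0.9 -0.6  0.4]
['side'] [ 0.5465  0.1401 -0.0886] [-1.2  0.4 -0.4 -0.4  0.4 -0.9  1.2  0.3]
['top', 'side'] [ 0.5455  0.135  -0.0877] [-1.1 -0.7 -0.5 -1.1 -0.6  0.7 -1.5  0.1 -1.  -1.  -0.3 -1.5  0.3 -2.
  1.2 -1.1]
```

View pics/rect.png

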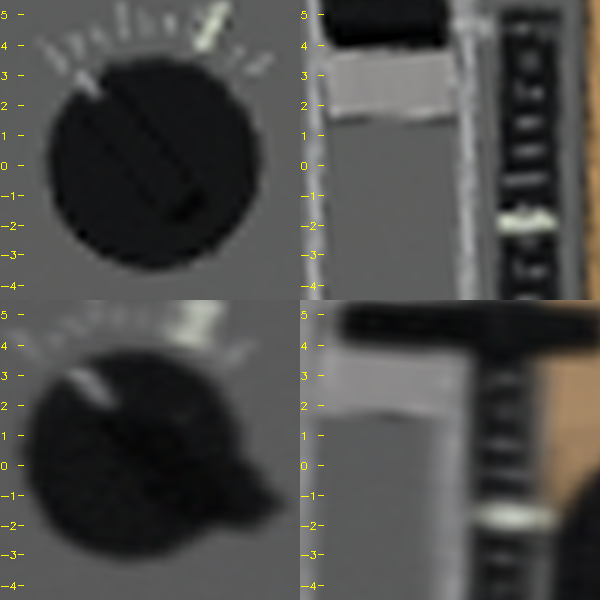

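>>> carry_out(deltas=[-0.05,-0.035,0,0,0,0,-0.1,-0.07,0,0,0,0,-0.15,-0.105,0,0,0,0,-0.2,-0.14,0,0,0,0,-0.25,-0.17,0,0,0,0], grip=60)

```text
time: 1.52
eef_pos: [0.3823, 0.4132, 0.2317]
tcp_rot: [0.141, 0.99, 0.0, 0.0]
contact_force: [0.7, 0.6, -0.3]
opening: 0.598
finger_force: 0.0
```

```bash
cat > d.py <<'E'
from fit import *
p=np.load("pose.npy")
for n in("top","side"):
    a,d=snap(n); P=cloud(n,d); L=(P-[p[0],p[1],0]); c,s=np.cos(p[2]),np.sin(p[2]); L=np.stack([c*L[...,0]+s*L[...,1],-s*L[...,0]+c*L[...,1],L[...,2]],-1)
    ok=d>0
    m=ok&(abs(L[...,0]+.07)<.03)&(abs(L[...,1]-.06)<.06); print(n,"top z",m.sum(),np.median(P[m],0).round(4))
    # dial top (bar) points
    m=ok&(np.hypot(L[...,0],L[...,1]-.065)<.045)&(P[...,2]>.065); print(" bar",m.sum(),P[m].mean(0).round(4),P[m][:,2].max().round(4))
    if m.sum()>5:
        q=P[m][:,:2]; u=np.linalg.svd(q-q.mean(0))[2][0]; print(" bar ang",np.degrees(np.arctan2(u[1],u[0])).round(1))
    m=ok&(abs(L[...,0]-.045)<.03)&(abs(L[...,1]+.07)<.04)&(P[...,2]>.09); print(" grip",m.sum(),P[m].mean(0).round(4),P[m].min(0).round(4),P[m].max(0).round(4))
print(w(p,[[0,.065,.05],[.045,-.07,.1]]).round(4))
E
python3 d.py; python3 -c "
from h import *;s=ctrl.get_state();print(s['time'],s['eef_pos'],s['opening'])"
```

```text
top top z 741 [0.4808 0.2005 0.0446]
 bar 72 [0.5519 0.1984 0.0793] 0.0866
 bar ang -146.3
 grip 75 [0.5844 0.0607 0.1022] [0.5762 0.0405 0.0933] [0.5927 0.0803 0.1102]
side top z 603 [0.4814 0.2026 0.0452]
 bar 106 [0.5552 0.2056 0.077 ] 0.0866
 bar ang 32.6
 grip 60 [0.5874 0.0677 0.1015] [0.5783 0.0455 0.0906] [0.5953 0.0891 0.1085]
[[0.5512 0.1997 0.05  ]
 [0.5842 0.0613 0.1   ]]
1.625 [0.38474927 0.41130941 0.23166251] 0.6010363919222589
```

>>> carry_out(deltas=[-0.045,-0.0317,0,0,0,-0.176,-0.09,-0.0633,0,0,0,-0.351,-0.135,-0.095,0,0,0,-0.527,-0.18,-0.1266,0.02,0,0,-0.702,-0.2244,-0.1583,0.05,0,0,-0.878])

```text
time: 2.25
eef_pos: [0.5543, 0.1995, 0.1825]
tcp_rot: [-0.296, 0.955, -0.0, 0.002]
contact_force: [0.7, 0.3, 0.1]
opening: 0.599
finger_force: 0.0
```

>>> carry_out(deltas=[0,0,0,0,0,0,0,0,0,0,0,0])

```text
time: 2.5
eef_pos: [0.5523, 0.2007, 0.1815]
tcp_rot: [-0.292, 0.956, 0.0, -0.0]
contact_force: [0.7, -0.4, 1.2]
opening: 0.597
finger_force: 0.0
```

```bash
cat > st.py <<'E'
from h import *
s=ctrl.get_state();r=R.from_quat(s['tcp_rot']).as_matrix()
print(s['time'],s['eef_pos'].round(4),"x",r[:,0].round(4),"y",r[:,1].round(4),"yang",np.degrees(np.arctan2(r[1,1],r[0,1])).round(2),s['opening'].round(3),s['contact_force'].round(1),s['qpos'].round(2))
E
python3 st.py
```

```text
Traceback (most recent call last):
  File "st.py", line 3, in <module>
    print(s['time'],s['eef_pos'].round(4),"x",r[:,0].round(4),"y",r[:,1].round(4),"yang",np.degrees(np.arctan2(r[1,1],r[0,1])).round(2),s['opening'].round(3),s['contact_force'].round(1),s['qpos'].round(2))
                                                                                                                                        ^^^^^^^^^^^^^^^^^^
AttributeError: 'float' object has no attribute 'round'
```

>>> carry_out(deltas=[0,0,0.04,0,0,0,0,0,0.08,0,0,0,0,0,0.115,0,0,0,0,0,0.1245,0,0,0,0,0,0.1245,0,0,0])

```text
time: 3.12
eef_pos: [0.5525, 0.2012, 0.0577]
tcp_rot: [-0.293, 0.956, 0.0, 0.0]
contact_force: [-0.3, 0.6, 0.2]
opening: 0.599
finger_force: 0.0
```

```bash
sed -i "s/s\['opening'\].round(3)/s['opening'],s['finger_force']/" st.py
cat > e.py <<'E'
from h import *
import sys
a,d=snap("top"); b,d2=snap("side")
A=cv2.resize(a[165:240,175:275],None,fx=4,fy=4,interpolation=cv2.INTER_CUBIC);B=cv2.resize(b[210:285,225:325],None,fx=4,fy=4,interpolation=cv2.INTER_CUBIC)
cv2.imwrite(sys.argv[1],np.hstack([A,B])[...,::-1])
E
python3 e.py pics/e1.png; python3 st.py
```

```text
3.225 [0.5538 0.2009 0.0591] x [-0.8282 -0.5605 -0.0035] y [-0.5605  0.8282 -0.0015] yang 124.09 0.6023224283369534 0.0 [0.4 0.2 0.1] [ 0.18  0.3   1.91  0.    0.93 -1.99]
```

View pics/e1.png

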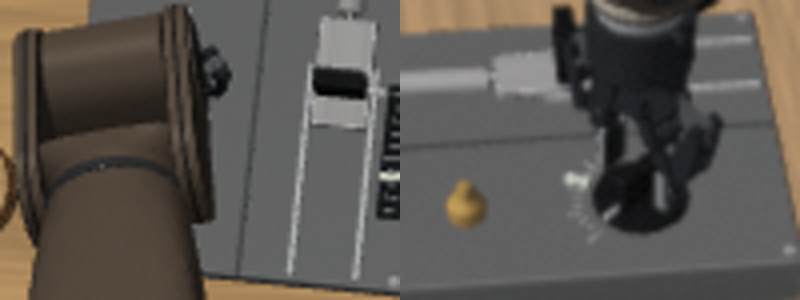

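>>> carry_out(deltas=[0,0,0,0,0,0,0,0,0,0,0,0,0,0,0,0,0,0,0,0,0,0,0,0,0,0,0,0,0,0], grip=0, grip_force=20)

```text
time: 3.85
eef_pos: [0.5523, 0.2014, 0.0583]
tcp_rot: [-0.292, 0.956, 0.001, 0.0]
contact_force: [-2.9, 3.7, 4.8]
opening: 0.16
finger_force: 25.0
```

```bash
python3 st.py
```

```text
3.85 [0.5523 0.2014 0.0583] x [-0.8291 -0.559  -0.0012] y [-0.559   0.8291  0.0025] yang 123.99 0.15995765783956725 24.99693274497986 [-2.9  3.7  4.8] [ 0.18  0.3   1.91  0.    0.94 -1.99]
```

>>> carry_out(deltas=[0,0,0,0,0,0.12,0,0,0,0,0,0.28,0,0,0,0,0,0.44,0,0,0,0,0,0.6,0,0,0,0,0,0.7])

```text
time: 4.47
eef_pos: [0.5521, 0.202, 0.0583]
tcp_rot: [0.055, 0.998, 0.002, -0.0]
contact_force: [-3.3, 6.6, 4.4]
opening: 0.155
finger_force: 25.0
```

```bash
python3 st.py
```

```text
4.475 [0.5521 0.202  0.0583] x [-0.9939  0.11    0.0011] y [0.11   0.9939 0.0037] yang 83.68 0.15509959810732785 25.014508366584778 [-3.3  6.6  4.4] [ 0.18  0.3   1.91  0.    0.94 -1.29]
```

>>> carry_out(deltas=[0,0,0,0,0,0.13,0,0,0,0,0,0.26,0,0,0,0,0,0.36,0,0,0,0,0,0.387,0,0,0,0,0,0.387])

```text
time: 5.1
eef_pos: [0.5522, 0.2024, 0.0582]
tcp_rot: [0.245, 0.97, 0.002, -0.001]
contact_force: [-3.3, 7.3, 4.7]
opening: 0.156
finger_force: 25.0
```

```bash
python3 st.py
python3 - <<'E'
from h import *
b,d=snap("side"); cv2.imwrite("pics/f1.png",cv2.resize(b[225:275,245:315],None,fx=8,fy=8,interpolation=cv2.INTER_CUBIC)[...,::-1])
E
```

```text
5.1 [0.5522 0.2024 0.0582] x [-0.8803  0.4744  0.0026] y [0.4744 0.8803 0.0038] yang 61.68 0.15608074826853255 24.95000571012497 [-3.3  7.3  4.7] [ 0.18  0.3   1.91  0.01  0.94 -0.9 ]
```

View pics/f1.png

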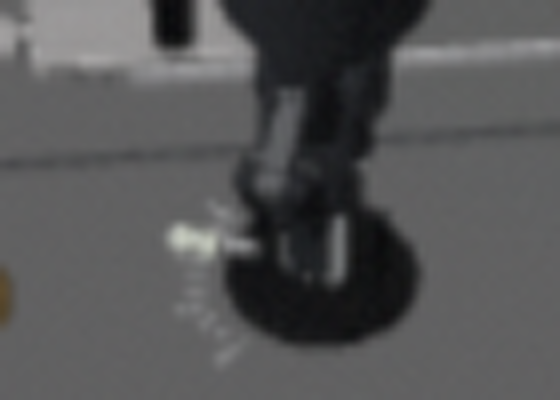

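>>> carry_out(deltas=[0,0,0,0,0,0,0,0,0,0,0,0,0,0,0,0,0,0,0,0,-0.05,0,0,0,0,0,-0.11,0,0,0], grip=60)

```text
time: 5.78
eef_pos: [0.5513, 0.1994, 0.1661]
tcp_rot: [0.244, 0.97, -0.001, -0.002]
contact_force: [1.0, 0.3, -0.4]
opening: 0.598
finger_force: 0.0
```

```bash
python3 st.py
```

```text
5.775 [0.5513 0.1994 0.1661] x [-0.8808  0.4736  0.0034] y [ 0.4736  0.8808 -0.0029] yang 61.73 0.5980621513636519 0.0 [ 1.   0.3 -0.4] [ 0.17  0.16  1.85 -0.    1.14 -0.9 ]
```

>>> carry_out(deltas=[-0.018,-0.02,0,0,0,0.16,-0.036,-0.04,0,0,0,0.33,-0.055,-0.06,0,0,0,0.5,-0.073,-0.08,0,0,0,0.67,-0.0907,-0.0988,0,0,0,0.84])

```text
time: 6.4
eef_pos: [0.5857, 0.0688, 0.1667]
tcp_rot: [0.621, 0.784, -0.0, -0.0]
contact_force: [1.0, -0.1, -0.3]
opening: 0.598
finger_force: 0.0
```

>>> carry_out(deltas=[0,0,0,0,0,0.16,0,0,0,0,0,0.324,0,0,0,0,0,0.324])

```text
time: 6.78
eef_pos: [0.5856, 0.0696, 0.1666]
tcp_rot: [0.736, 0.677, -0.0, -0.0]
contact_force: [-0.8, -0.7, 0.2]
opening: 0.6
finger_force: 0.0
```

```bash
python3 st.py
python3 - <<'E'
from h import *
a,d=snap("top","pics/top1.png"); b,d=snap("side","pics/side1.png")
A=cv2.resize(a[170:240,180:290],None,fx=5,fy=5,interpolation=cv2.INTER_CUBIC)[...,::-1]
B=cv2.resize(b[235:275,245:315],None,fx=6,fy=6,interpolation=cv2.INTER_CUBIC)[...,::-1]
m=np.zeros((590,550,3),np.uint8); m[:350]=A; m[350:,:420]=B; cv2.imwrite("pics/g1.png",m)
E
```

```text
6.775 [0.5856 0.0696 0.1666] x [ 8.460e-02  9.964e-01 -2.000e-04] y [ 9.964e-01 -8.460e-02 -3.000e-04] yang -4.85 0.6001857132059444 0.0 [-0.8 -0.7  0.2] [-0.05  0.16  1.85 -0.    1.13  0.03]
```

View pics/g1.png

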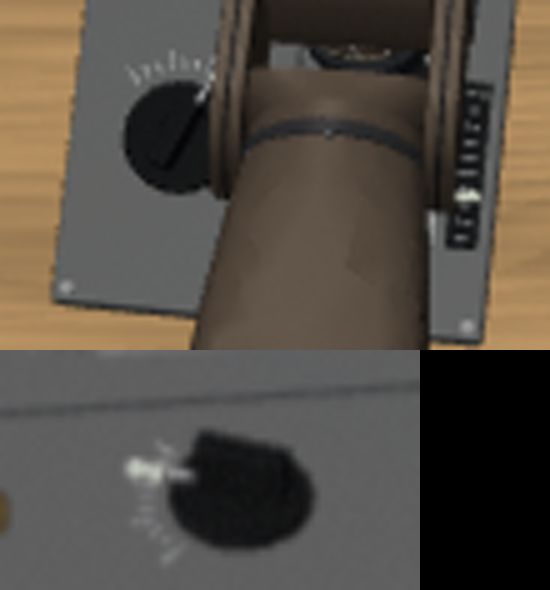

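```bash
cat > m.py <<'E'
from fit import *
p=np.load("pose.npy")
def grid(n,f,xs,ys,z=.052):
    a=cv2.cvtColor(cv2.imread(f),cv2.COLOR_BGR2GRAY).astype(np.float32)
    X,Y=np.meshgrid(xs,ys,indexing="ij"); uv=np.array([proj(n,q) for q in w(p,np.stack([X,Y,0*X+z],-1).reshape(-1,3))],np.float32).reshape(*X.shape,2)
    return X,Y,cv2.remap(a,uv[...,0],uv[...,1],cv2.INTER_CUBIC)
def dial(n,f,c):
    X,Y,g=grid(n,f,np.arange(c[0]-.01,c[0]+.065,.0005),np.arange(c[1]-.06,c[1]+.06,.0005))
    r=np.hypot(X-c[0],Y-c[1]); t=np.degrees(np.arctan2(Y-c[1],X-c[0]))
    # skirt centre: dark pixels centroid
    for nm,a,b,bg in(("rib",.024,.034,60),("clip",.043,.055,150)):
        m=(r>a)&(r<b); wt=np.clip(g-bg,0,None)*m
        if nm=="clip": wt*=(abs(t+24)<15)
        print(n,f,nm,"ang",(wt*t).sum()/wt.sum(),"r",(wt*r).sum()/wt.sum(), g[m].max())
def centre(n,f,c,full=True):
    X,Y,g=grid(n,f,np.arange(c[0]-.045,c[0]+.045,.0005),np.arange(c[1]-.045,c[1]+.045,.0005))
    m=(g<60).astype(np.uint8); k=max(cv2.findContours(m,0,1)[0],key=cv2.contourArea); (y,x),r=cv2.minEnclosingCircle(k)
    print(n,"centre",c[0]-.045+x*.0005*0+.0005*y*0+.0005*k[:,0,1].mean(),c[1]-.045+.0005*k[:,0,0].mean(),"r",r*.0005,cv2.fitEllipse(k))
if __name__=="__main__":
    centre("top","pics/top0.png",(0,.064)); centre("side","pics/side0.png",(.003,.07))
    dial("top","pics/top0.png",(.0007,.064)); dial("side","pics/side0.png",(.0033,.0707)); dial("side","pics/side1.png",(.0033,.0707))
    xs=np.arange(-.05,.065,.0005)
    for nm,ys,lo,hi in(("index",np.arange(-.105,-.1,.0005),.035,.06),("clip",np.arange(-.124,-.108,.0005),-.03,-.005)):
        X,Y,g=grid("top","pics/top0.png",xs,ys); q=g.mean(1); s=(xs>lo)&(xs<hi)
        print(nm,[(round(x*1e3,1),int(v)) for x,v in zip(xs[s][::2],q[s][::2])])
        wt=np.clip(q[s]-(q[s].min()+q[s].max())/2,0,None); print(" c",(wt*xs[s]).sum()/wt.sum())
E
python3 m.py
```

```text
Traceback (most recent call last):
  File "m.py", line 20, in <module>
    centre("top","pics/top0.png",(0,.064)); centre("side","pics/side0.png",(.003,.07))
    ~~~~~~^^^^^^^^^^^^^^^^^^^^^^^^^^^^^^^^
  File "m.py", line 16, in centre
    X,Y,g=grid(n,f,np.arange(c[0]-.045,c[0]+.045,.0005),np.arange(c[1]-.045,c[1]+.045,.0005))
          ~~~~^^^^^^^^^^^^^^^^^^^^^^^^^^^^^^^^^^^^^^^^^^^^^^^^^^^^^^^^^^^^^^^^^^^^^^^^^^^^^^^
  File "m.py", line 5, in grid
    X,Y=np.meshgrid(xs,ys,indexing="ij"); uv=np.array([proj(n,q) for q in w(p,np.stack([X,Y,0*X+z],-1).reshape(-1,3))],np.float32).reshape(*X.shape,2)
                                                       ~~~~^^^^^
  File "h.py", line 10, in proj
    K,T=cam(n); q=K@(T[:3,:3]@np.array(p)+T[:3,3]); return q[:2]/q[2]
        ~~~^^^
  File "h.py", line 5, in cam
    m=ctrl.camera_model(n); return np.array(m["intrinsics"]),np.array(m["extrinsics"])
ValueError: time passes only in moves, steps and waits
```

```bash
sed -i 's/^def cam(n):/import functools\n@functools.lru_cache\ndef cam(n):/' h.py; python3 m.py; python3 st.py
```

```text
top centre 0.0013238095238095257 0.06459880952380953 r 0.03627480316162109 ((89.53166198730469, 90.43807220458984), (138.92013549804688, 142.59922790527344), 50.78034973144531)
side centre 0.0035646817248460028 0.0686611909650924 r 0.04355308532714844 ((85.04363250732422, 86.6684799194336), (135.46693420410156, 161.250244140625), 99.20783996582031)
top pics/top0.png rib ang 39.42342737464878 r 0.03220375045492529 133.6823
top pics/top0.png clip ang -22.922996945130798 r 0.048598865459473096 203.06436
side pics/side0.png rib ang 31.825804528119093 r 0.02924027534528373 125.25096
side pics/side0.png clip ang -25.189815120703898 r 0.04937825314705155 184.9017
side pics/side1.png rib ang -30.963954874572984 r 0.031237800813857776 136.79599
side pics/side1.png clip ang -25.187377567818515 r 0.04932599176678911 195.01605
index [(np.float64(35.0), 88), (np.float64(36.0), 87), (np.float64(37.0), 87), (np.float64(38.0), 87), (np.float64(39.0), 89), (np.float64(40.0), 91), (np.float64(41.0), 95), (np.float64(42.0), 105), (np.float64(43.0), 117), (np.float64(44.0), 128), (np.float64(45.0), 136)
[... 512 characters left out ...]
.0), 42), (np.float64(-24.0), 51), (np.float64(-23.0), 74), (np.float64(-22.0), 111), (np.float64(-21.0), 150), (np.float64(-20.0), 180), (np.float64(-19.0), 192), (np.float64(-18.0), 183), (np.float64(-17.0), 157), (np.float64(-16.0), 124), (np.float64(-15.0), 90), (np.float64(-14.0), 59), (np.float64(-13.0), 36), (np.float64(-12.0), 25), (np.float64(-11.0), 21), (np.float64(-10.0), 19), (np.float64(-9.0), 21), (np.float64(-8.0), 28), (np.float64(-7.0), 42), (np.float64(-6.0), 62)]
 c -0.01887495053687357
6.875 [0.5856 0.0699 0.1667] x [ 8.350e-02  9.965e-01 -1.000e-04] y [ 9.965e-01 -8.350e-02 -2.000e-04] yang -4.79 0.6032412277887801 0.0 [0.3 0.3 0.7] [-0.05  0.16  1.85 -0.    1.13  0.03]
```

>>> carry_out(deltas=[-0.03,0,0,0,0,0,-0.07,0,0,0,0,0,-0.07,0,0,0,0,0])

```text
time: 7.25
eef_pos: [0.5796, -0.0016, 0.1669]
tcp_rot: [0.737, 0.676, -0.0, 0.0]
contact_force: [-0.7, 0.8, -0.4]
opening: 0.599
finger_force: 0.0
```

Run:
```python
from m import *
snap("top","pics/top2.png")
centre("top","pics/top2.png",(0,.064))
for c in((.0007,.064),(.0013,.0646)):
  for f in("0","2"): dial("top",f"pics/top{f}.png",c)
```

```text
top centre 0.0024101382488479345 0.06342972350230415 r 0.03596108627319336 ((90.81851196289062, 89.48724365234375), (136.69520568847656, 141.91949462890625), 113.6730728149414)
top pics/top0.png rib ang 39.42342737464878 r 0.03220375045492529 133.6823
top pics/top0.png clip ang -22.922996945130798 r 0.048598865459473096 203.06436
top pics/top2.png rib ang -20.792813595664942 r 0.029499831103572675 149.0647
top pics/top2.png clip ang -22.900846408677467 r 0.048669651454178 214.02452
top pics/top0.png rib ang 39.23773610647717 r 0.031940651770414136 136.68336
top pics/top0.png clip ang -23.882491317213518 r 0.04858721630255798 202.75441
top pics/top2.png rib ang -22.339969948261896 r 0.029330556428565573 149.097
top pics/top2.png clip ang -23.854813062150104 r 0.0486698262089701 213.70175
```

Run:
```python
from m import *
for f in("0","2"):
    c=(.0005,.064); X,Y,g=grid("top",f"pics/top{f}.png",np.arange(-.01,.065,.0005),np.arange(.005,.125,.0005))
    r=np.hypot(X-c[0],Y-c[1]); t=np.degrees(np.arctan2(Y-c[1],X-c[0]))
    for a in np.arange(.026,.058,.003):
        m=(r>a)&(r<a+.003)&(abs(t-(39 if f=="0" and a<.037 else -22))<22); v=g[m]; bg=np.percentile(v,40); wt=np.clip(v-(bg+v.max())/2,0,None)
        print(f,round(a+.0015,4),"ang",round((wt*t[m]).sum()/wt.sum(),1),int(bg),int(v.max()))
a=cv2.imread("pics/top2.png")[175:205,205:235]; cv2.imwrite("pics/k.png",cv2.resize(a,None,fx=18,fy=18,interpolation=cv2.INTER_CUBIC))
```

```text
0 0.0275 ang 39.1 18 62
0 0.0305 ang 39.4 19 115
0 0.0335 ang 38.9 32 137
0 0.0365 ang 39.7 76 144
0 0.0395 ang -21.4 93 141
0 0.0425 ang -22.1 96 197
0 0.0455 ang -22.5 102 195
0 0.0485 ang -22.9 97 200
0 0.0515 ang -23.1 92 203
0 0.0545 ang -23.0 93 181
0 0.0575 ang -23.4 92 175
2 0.0275 ang -20.6 21 148
2 0.0305 ang -20.7 20 149
2 0.0335 ang -21.4 34 124
2 0.0365 ang -21.8 80 137
2 0.0395 ang -21.3 98 148
2 0.0425 ang -22.1 101 208
2 0.0455 ang -22.5 108 206
2 0.0485 ang -22.9 102 211
2 0.0515 ang -23.1 97 214
2 0.0545 ang -23.0 98 191
2 0.0575 ang -23.4 98 185
```

View pics/k.png

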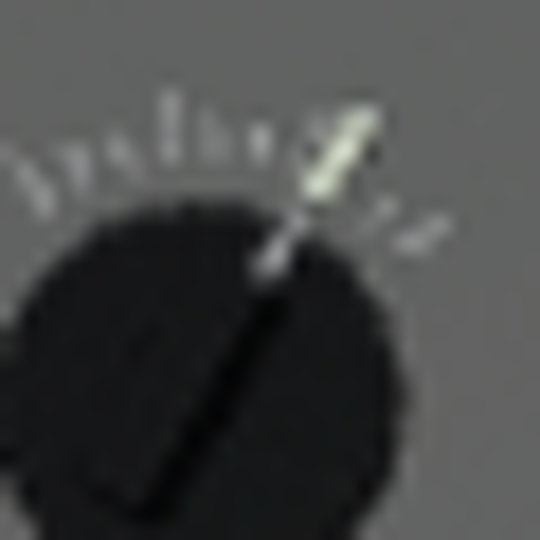

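>>> carry_out(deltas=[0.04,0,0,0,0,0,0.07,0,0.0,0,0,0,0.07,0,0.05,0,0,0,0.07,0,0.095,0,0,0,0.07,0,0.105,0,0,0])

```text
time: 7.92
eef_pos: [0.5827, 0.0714, 0.0582]
tcp_rot: [0.736, 0.677, -0.003, -0.003]
contact_force: [-0.6, 1.1, 0.1]
opening: 0.597
finger_force: 0.0
```

>>> carry_out(deltas=[0,0,0,0,0,0,0,0,0,0,0,0,0,0,0,0,0,0,0,0,0,0,0,0,0,0,0,0,0,0], grip=0, grip_force=50)

```text
time: 8.55
eef_pos: [0.5863, 0.0703, 0.0643]
tcp_rot: [0.737, 0.676, 0.001, 0.0]
contact_force: [-4.0, 1.8, 6.7]
opening: 0.183
finger_force: 50.8
```

```bash
python3 st.py
```

```text
8.55 [0.5863 0.0703 0.0643] x [8.660e-02 9.962e-01 7.000e-04] y [ 0.9962 -0.0866  0.0013] yang -4.97 0.1833957527526124 50.79966187477112 [-4.   1.8  6.7] [-0.05  0.29  1.9   0.    0.95  0.03]
```

>>> carry_out(deltas=[0,-0.012,0,0,0,0,0,-0.028,0,0,0,0,0,-0.044,0,0,0,0,0,-0.057,0,0,0,0,0,-0.0645,0,0,0,0])

```text
time: 9.18
eef_pos: [0.5253, 0.0759, 0.0644]
tcp_rot: [0.737, 0.676, 0.005, 0.004]
contact_force: [12.0, 3.6, -3.6]
opening: 0.184
finger_force: 50.2
```

>>> carry_out(deltas=[0,0,0,0,0,0,0,0,0,0,0,0,0,0,0,0,0,0])

```text
time: 9.55
eef_pos: [0.5256, 0.0758, 0.0644]
tcp_rot: [0.737, 0.676, 0.005, 0.004]
contact_force: [7.9, 2.0, -2.6]
opening: 0.179
finger_force: 50.4
```

```bash
python3 st.py
python3 - <<'E'
from h import *
a,d=snap("top","pics/top3.png"); b,d=snap("side","pics/side3.png")
A=cv2.resize(a[180:230,235:290],None,fx=8,fy=8,interpolation=cv2.INTER_CUBIC)[...,::-1]
B=cv2.resize(b[200:250,240:285],None,fx=8,fy=8,interpolation=cv2.INTER_CUBIC)[...,::-1]
cv2.imwrite("pics/l.png",np.hstack([A,B]))
E
```

```text
9.55 [0.5256 0.0758 0.0644] x [0.0871 0.9962 0.0019] y [ 0.9961 -0.0871  0.0117] yang -5.0 0.17947717950774225 50.412803292274475 [ 7.9  2.  -2.6] [-0.05  0.17  2.05  0.    0.91  0.04]
```

View pics/l.png

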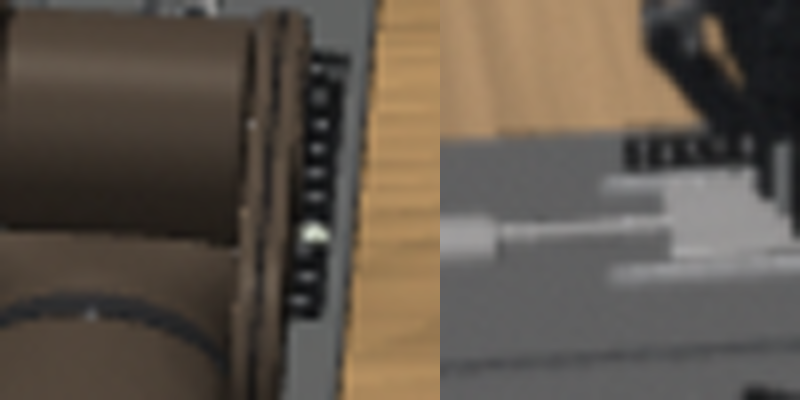

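>>> carry_out(deltas=[0,-0.002,0,0,0,0,0,-0.0037,0,0,0,0,0,-0.0037,0,0,0,0,0,-0.0037,0,0,0,0,0,-0.0037,0,0,0,0])

```text
time: 10.28
eef_pos: [0.522, 0.0761, 0.0643]
tcp_rot: [0.737, 0.676, 0.005, 0.004]
contact_force: [9.0, 3.0, -3.5]
opening: 0.182
finger_force: 50.4
```

```bash
python3 st.py
python3 - <<'E'
from m import *
snap("side","pics/side4.png")
# plate rear-edge (bright plate -> grey) along x at plate height, side view
res={}
for f,lo in(("0",.05),("3",-.02),("4",-.02)):
    xs=np.arange(lo,lo+.06,.00025); X,Y,g=grid("side",f"pics/side{f}.png",xs,np.arange(-.06,-.05,.0005),z=.053); X,Y,g2=grid("side",f"pics/side{f}.png",xs,np.arange(-.085,-.078,.0005),z=.053)
    for q in(g.mean(1),g2.mean(1)):
        q=cv2.GaussianBlur(q.reshape(-1,1),(1,9),0).ravel(); d=np.diff(q); i=d.argmin(); wd=slice(max(i-12,0),i+13); wt=np.clip(-d[wd],0,None); print(f,"edge",round((wt*xs[:-1][wd]).sum()/wt.sum(),5),q[::20].astype(int))
E
```

```text
10.275 [0.522  0.0761 0.0643] x [0.0871 0.9962 0.002 ] y [ 0.9961 -0.0871  0.012 ] yang -5.0 0.18188888657819316 50.41089713573456 [ 9.   3.  -3.5] [-0.05  0.16  2.06  0.    0.91  0.04]
0 edge 0.10272 [ 34  94 141 141 142 143 142 142 140 141 144  91]
0 edge 0.10245 [ 17  78 138 138 139 141 138 140 139 138 134  98]
3 edge -0.01836 [ 76  36  41 119 149 150 150 150 150 150 150 151]
3 edge -0.00127 [ 15  14  27  95  51  76 147 147 148 149 149 148]
4 edge 0.03749 [ 40  35  83 148 149 150 150 151 150 149 150 153]
4 edge -0.0054 [ 15  18  84  64  58 138 148 148 147 149 149 147]
```

```bash
python3 - <<'E'
from m import *
for f,lo in(("0",.085),("3",.02),("4",.02)):
    o=[]
    for y in((-.064,-.056),(-.086,-.078)):
        xs=np.arange(lo,lo+.04,.00025); q=grid("side",f"pics/side{f}.png",xs,np.arange(*y,.0005),z=.053)[2].mean(1)
        hi,l=np.percentile(q,85),np.percentile(q,10)
        d=-np.diff(cv2.GaussianBlur(q.reshape(-1,1),(1,9),0).ravel()); i=d.argmax(); a=slice(max(i-12,0),i+13); wt=np.clip(d[a],0,None); o.append((wt*xs[:-1][a]).sum()/wt.sum())
    print(f,np.round(o,5))
# top0: index vs clip narrow columns for drift check
xs=np.arange(-.05,.065,.00025)
for ys,lo,hi in((-.1005,.035,.06),(-.1025,.035,.06),(-.1045,.035,.06),(-.109,-.03,-.008),(-.114,-.03,-.008),(-.12,-.03,-.008)):
    q=grid("top","pics/top0.png",xs,np.arange(ys-.001,ys+.001,.0005))[2].mean(1); s=(xs>lo)&(xs<hi); v=q[s]; wt=np.clip(v-(v.min()+v.max())/2,0,None); print(ys,round((wt*xs[s]).sum()/wt.sum(),5),int(v.max()))
E
python3 st.py
```

```text
0 [0.10298 0.10246]
3 [0.04046 0.04197]
4 [0.0369  0.03844]
-0.1005 0.04626 154
-0.1025 0.04598 147
-0.1045 0.04556 115
-0.109 -0.01902 208
-0.114 -0.01919 191
-0.12 -0.01822 199
10.325 [0.522  0.0761 0.0644] x [0.0871 0.9962 0.002 ] y [ 0.9961 -0.0872  0.012 ] yang -5.0 0.18191292347493657 50.410001277923584 [ 9.   2.5 -3.3] [-0.05  0.16  2.06  0.    0.91  0.04]
```

```bash
python3 -c "
from h import *
print(ctrl.sign_off())"
```

```text
the job is handed in; nothing more can be done
None
```

I turned the dial to its clip and released it, then pulled the slide about 64.6 mm. That puts its pointer level with the ruler clip by measurement; the arm hid the pointer in the final pictures. I handed the job in at about 10 s with the gripper still holding the slide.

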